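# Make up a power kit and a signal kit for amplifier assembly

### The arm

A 6-joint arm with a two-finger parallel gripper is mounted at the origin on the work surface. World frame = base frame: x ahead of the robot, y to its left, z up, the work surface at z = 0. Lengths are in m, angles in rad, forces in N, time in s.
With the tool pointing down it reaches from about 0.325 to 1 m from the base axis. Payload 5.1 kg.
Tool frame: the origin (TCP) lies on the front face of the gripper's body, between the roots of the fingers; the fingertips stand 73 mm ahead of it and the grasp point (between the pads) lies 54 mm ahead of it; z points along the fingers, y is the line along which they close (so a half turn about z gives the same grasp; the last joint's range is limited). The gripper opens to 85 mm and grips with 20 to 120 N. Pads are 22 mm wide; open, the fingers measure 114 mm over their backs; the gripper's body (76 mm by 85 mm) begins 54 mm behind the grasp point. The pads swing forward as they close: fully open they stand 13 mm farther back than shut.
Start: joints at [-1.322, 0.124, 1.65, -0, 1.367, -0.083], TCP at [0.212, -0.615, 0.304] pointing down, gripper open.
Joint ranges: [-2.61, 2.61], [-1.02, 2.33], [0.03, 2.71], [-1.35, 4.49], [0.32, 2.68], [-2.91, 2.91]. Speed limits (rad/s): [2.57, 2.57, 3.14, 3.14, 3.14, 3.14].

### API

Orientations are given as [roll, pitch, yaw] about the fixed x, y, z axes, in that order (R = Rz(yaw) Ry(pitch) Rx(roll)).
In Python, from station import r gives the robot as it stands.
- The arm moves only by the tool drive_tool, never from a script. Its argument "plan" is a list of rows, each a list of 3 entries, a list of its own where there are three numbers: the shift along the tool's x, y, z in units of 50 mm (1.0 is 50 mm), then the turn about the tool's z in units of 5 degrees (1.0 is 5 degrees), then the opening, from -1 (shut) to 1 (fully open). In form: [[[tx, ty, tz], roll, hand], ...]. A call has 1 to 10 rows; each row is the pose to reach, as a shift and turn from the pose commanded when the call began, along the tool's axes at that moment; what a row does not reach only later rows make up. A row lasts 1/10 s, in which the tool goes at most 50 mm and 8.59 degrees, less where a joint would pass 70% of its speed; a pose out of reach is approached as far as the arm can. A call with a gripper value outside its range is refused whole. The fingers move at their own pace and stop on an object; "grip_force" is the grip in N (left out, the last holds). Time passes only in rows, so rows that repeat a pose let the fingers close. It gives the time, the measured TCP pose, the force, the opening and the grip force at its end, in the units of the state.
- r.get_obs(): the state, without advancing time (a new reading comes with each control period).
- r.read_camera(name): name is "side" or "top" or "wrist"; returns (picture, depth): 400x640x3 uint8, red, green, blue; 400x640 float32, m along the optical axis (not along the pixel's ray), 0 where there is no reading.
- r.camera_params(name): a dict with "mtx" (3x3 intrinsics, pixels), "R" (3x3) and "t" (3): a world point X has camera coordinates R X + t; the wrist camera has in their place "tool_from_camera" (4x4, takes a point from camera to tool coordinates, whose origin is the TCP and whose axes are the flange's). Camera axes: x right, y down, z forward; pixel columns grow to the right and rows downward; lengths in m; the calibration is good to about 2 mm. A picture is of the moment at which its call begins: read the wrist's pose just before it. camera_params takes no time and is no camera call.
- r.job_done(): hands the job in; it is judged then, once.
The state is a dict: "time_s": time; "qpos": joint angles; "qvel": joint speeds; "effort": joint torques, N m; "ee_pos": TCP position; "ee_rot": TCP orientation; "contact_force": force on the tool from outside, world axes, zero at the start; "ft_torque": the same for the moment, N m; "grip_width": finger opening in m; "gripper_force": force on a finger pad.
Only numpy, scipy, OpenCV 4.12 (cv2) and the standard library are available. Lean on these libraries where they do the work, as an engineer would, in place of code of your own. Each camera call takes 0.05 s, during which the arm holds its last target. There are 200 camera calls.

### The job

Make up the two kits for the next amplifier from the stock tray: the black heat sink, the transformer and the capacitor go into the red tray, the filter can and the brass adapter into the blue tray, each set down (not dropped) upright and flat on the floor of the pocket made for it. Leave the bare aluminium heat sink, the silver adapter and the multimeter where they are.

Things in the scene. Friction and masses are not known exactly. Their poses are not given: they have to be found in the camera images.
- red_tray: Red kit tray, 216 (x) x 66 mm. Fixed. Origin: centre of underside, on the bench; x along the pocket row, away from the robot within 0.2 rad. Floor 3 mm thick, walls to 13 mm above the bench. 12 mm grip lip at both ends, white card on the -x one. Pockets 60 mm wide: the longest (80 mm), centre x = -65 mm, for the heat sink; middle (68 mm), x = +12, transformer; shortest (56 mm), x = +77, capacitor.
- blue_tray: Blue kit tray, 149 (x) x 66 mm. Fixed. Origin: centre of underside, on the bench; x along the pocket row, away from the robot within 0.2 rad. Floor 3 mm thick, walls to 13 mm above the bench. 12 mm grip lip at both ends, white card on the -x one. Pockets 60 mm wide: the longer (90 mm), centre x = -26.5 mm, for the filter can; the shorter (50 mm), x = +46.5, for the adapter.
- transformer: Transformer, 250 g: dark steel core 48 (x) x 24 (y) x 40 mm high, yellow winding 30 (x) x 40 (y) mm from 7 to 33 mm up, copper pins to 42 mm. Grip along y over the winding or along x over the core. Origin: centre of underside, z up. Loose on the stock tray: floor 4 mm, rim 8 mm above the bench; neighbours at least 90 mm off, centre to centre.
- black_heatsink: Black finned heat sink, 60 (x) x 40 (y) x 32 mm high, 110 g; seven upright fins run along x, the outer two flush with the sides. Grip along y. Origin: centre of underside, z up. Loose on the stock tray: floor 4 mm, rim 8 mm above the bench; neighbours at least 90 mm off, centre to centre.
- capacitor: Navy-blue round capacitor, upright, 36 mm diameter, 50 mm high, 70 g; black top with two metal screw terminals to 54 mm, a white stripe down one side. Origin: centre of underside, z up. Loose on the stock tray: floor 4 mm, rim 8 mm above the bench; neighbours at least 90 mm off, centre to centre.
- filter_can: Filter: silver can 52 (x) x 26 (y) x 34 mm high, 100 g, four brass tuning screws in a row on top, a brass port 10 mm thick, 9 mm long, 17 mm up on each x end (70 mm overall). Grip along y. Origin: centre of underside, z up. Loose on the stock tray: floor 4 mm, rim 8 mm above the bench; neighbours at least 90 mm off, centre to centre.
- brass_adapter: Golden brass adapter, upright, 48 mm high, 90 g: round foot 22 mm wide, hexagon 25 mm across flats from 10 to 36 mm up, 16 mm round thread above. Flats face along y and every 60 degrees. Origin: centre of underside, z up. Loose on the stock tray: floor 4 mm, rim 8 mm above the bench; neighbours at least 90 mm off, centre to centre.
- bare_heatsink: Spare heat sink, same shape as the black one but bare silvery aluminium, 60 (x) x 40 (y) x 32 mm high. Not for a kit. Origin: centre of underside, z up. Loose on the stock tray: floor 4 mm, rim 8 mm above the bench; neighbours at least 90 mm off, centre to centre.
- nickel_adapter: Spare adapter, same shape as the brass one but silver-coloured, 48 mm high, 29 mm wide. Not for a kit. Origin: centre of underside, z up. Loose on the stock tray: floor 4 mm, rim 8 mm above the bench; neighbours at least 90 mm off, centre to centre.
- multimeter: Orange multimeter lying on its back on the bench beyond the left-hand kit tray, 75 (x) x 150 (y) x 42 mm high. Not for a kit. Origin: centre of underside, z up. 

How it is judged:
By the outcome, as a careful person would: the job done as asked, in the order asked, and still so for the second after the job is handed in, with the robot touching nothing.
It also fails if it takes over 133 s, if anything falls off the work surface, if the arm or the gripper's body presses on something with over 40 N, if the wrist force passes 120 N, or if a joint passes its speed limit or range.

## Working session

There is one attempt and no reset: what is moved stays moved. The work goes in short steps, Python scripts to look and compute and a tool call to move; the robot and the scene stay as the last step left them, time stands still between calls to the robot, and variables do not carry over. Pictures are saved under pics/ and viewed, at most 16 in all, crops included, and the job is handed in when it is done.

Besides the shell and the picture viewer there is one more tool, called by a JSON object that holds its "fn" and its "kwargs". drive_tool: Moves the arm, as the interface text tells. Its arguments: {"type":"object","properties":{"plan":{"type":"array","items":{"type":"array"}},"grip_force":{"type":"number"}},"required":["plan"]}

```bash
mkdir -p pics; ls; python3 - <<'E'
from station import r
import cv2,numpy as np
for n in ("top","side"):
    p,d=r.read_camera(n); np.savez(f"{n}0.npz",p=p,d=d)
    cv2.imwrite(f"pics/{n}0.png",p[:,:,::-1])
    c=r.camera_params(n); print(n,np.round(c["mtx"],1).tolist(),np.round(c["R"],3).tolist(),np.round(c["t"],3).tolist(), "cam pos",-c["R"].T@c["t"])
c=r.camera_params("wrist");print(c)
o=r.get_obs();print(o)
E
```

```text
pics
top [[475.7, 0.0, 322.1], [0.0, 475.7, 201.0], [0.0, 0.0, 1.0]] [[0.003, -1.0, -0.027], [-0.987, 0.002, -0.161], [0.161, 0.027, -0.987]] [0.014, 0.571, 1.084] cam pos [ 0.38921564 -0.01615686  1.16160254]
side [[374.5, 0.0, 319.4], [0.0, 374.5, 199.1], [0.0, 0.0, 1.0]] [[0.764, -0.646, 0.004], [-0.428, -0.511, -0.745], [0.483, 0.567, -0.667]] [-0.44, 0.257, 0.553] cam pos [ 0.17916063 -0.46629188  0.56203809]
{'mtx': array([[342.86976726,   0.        , 317.64708189],
       [  0.        , 342.86976726, 196.14003835],
       [  0.        ,   0.        ,   1.        ]]), 'tool_from_camera': array([[ 2.73319350e-04, -9.65856873e-01, -2.59076101e-01,
         6.53612347e-02],
       [ 9.99999943e-01,  2.12645790e-04,  2.62216146e-04,
         8.54028900e-04],
       [-1.98171825e-04, -2.59076158e-01,  9.65856876e-01,
        -7.07149125e-02],
       [ 0.00000000e+00,  0.00000000e+00,  0.00000000e+00,
         1.00000000e+00]])}
{'time_s': 0.1, 'qpos': array([-1.32166810e+00,  1.24470410e-01,  1.65153977e+00,  6.96405201e-07,
        1.36747630e+00, -8.26291631e-02]), 'qvel': array([-0.00046059, -0.0013181 , -0.00257199, -0.00069324,  0.00050111,
        0.00017419]), 'effort': array([ 1.70988478e-04, -4.24926674e+01, -3.66655076e+01, -7.47883837e-05,
        3.91841226e-03,  6.28973140e-06]), 'ee_pos': array([ 0.21156197, -0.61417475,  0.30275467]), 'ee_rot': array([-3.13970534e+00, -1.56986696e-04,  3.31757105e-01]), 'contact_force': array([-0.69827684, -0.23889119,  0.76225209]), 'ft_torque': array([0.01405881, 0.00723402, 0.03100642]), 'gripper_force': 0.0, 'grip_width': 0.08519631031392635}
```

View pics/top0.png

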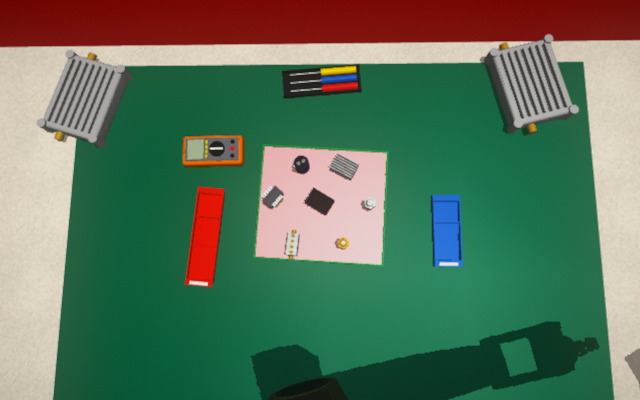

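View pics/side0.png

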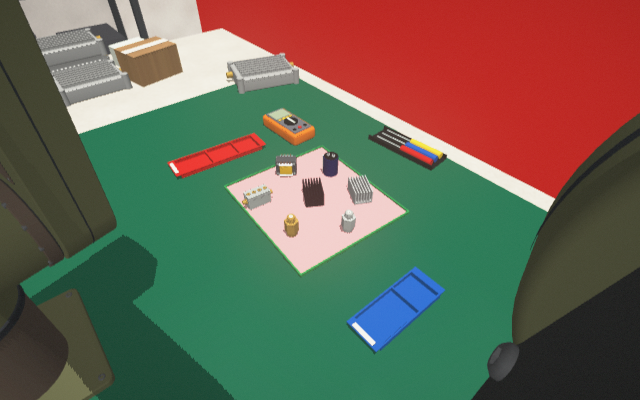

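```bash
cat > h.py <<'E'
from station import r
import cv2,numpy as np
from scipy.spatial.transform import Rotation as Ro
def pose():
    o=r.get_obs(); T=np.eye(4); T[:3,:3]=Ro.from_euler('xyz',o["ee_rot"]).as_matrix(); T[:3,3]=o["ee_pos"]; return T
def cam(name):
    """K, world_from_camera"""
    c=r.camera_params(name)
    if name=="wrist": return c["mtx"],pose()@c["tool_from_camera"]
    T=np.eye(4);T[:3,:3]=c["R"];T[:3,3]=c["t"]
    return c["mtx"],np.linalg.inv(T)
def shot(name,fn=None):
    K,T=cam(name); p,d=r.read_camera(name)
    if fn: cv2.imwrite(f"pics/{fn}.png",p[:,:,::-1])
    return p,d,K,T
def ray(px,z,K,T):
    """pixels (n,2) -> world points on plane z"""
    px=np.atleast_2d(np.asarray(px,float))
    v=np.c_[(px-[K[0,2],K[1,2]])/K[0,0],np.ones(len(px))]@T[:3,:3].T
    return T[:3,3]+v*((z-T[2,3])/v[:,2])[:,None]
def cloud(d,K,T):
    v,u=np.mgrid[:d.shape[0],:d.shape[1]]
    P=np.stack([(u-K[0,2])/K[0,0]*d,(v-K[1,2])/K[0,0]*d,d],-1)
    return P@T[:3,:3].T+T[:3,3]
def go(x,y,z,yaw):
    """print shift (50 mm units, tool axes) and turn (5 deg units) to put TCP at x,y,z with yaw"""
    T=pose(); s=T[:3,:3].T@(np.array([x,y,z])-T[:3,3])/0.05
    y0=np.arctan2(T[1,0],T[0,0]); dy=yaw-y0
    print("shift",np.round(s,2),"turn",round(-np.degrees(dy)/5,2),"at",np.round(T[:3,3],4),"yaw",round(y0,3),"w",round(r.get_obs()["grip_width"],4))
E
python3 - <<'E'
from h import *
f=np.load("top0.npz");K,T=cam("top")
for n,px,z in [("stock",(321,205),.004),("red",(205,237),.013),("blue",(447,230),.013),("blackhs",(320,201),.036),("trafo",(273,197),.044),("cap",(301,164),.05),("filter",(292,243),.04),("brass",(343,243),.05)]:
    print(n,np.round(ray(px,z,K,T)[0],3))
go(.45,-.02,.36,np.pi/2)
E
```

```text
stock [0.568 0.018 0.004]
red [0.488 0.3   0.013]
blue [ 0.505 -0.286  0.013]
blackhs [0.573 0.02  0.036]
trafo [0.581 0.132 0.044]
cap [0.661 0.065 0.05 ]
filter [0.472 0.085 0.04 ]
brass [ 0.471 -0.035  0.05 ]
shift [ 8.38 -9.68 -1.13] turn -14.2 at [ 0.2116 -0.6142  0.3028] yaw 0.332 w 0.0852
```

```bash
python3 -c "
from h import *
go(.49,-.27,.30,np.pi/2)"
```

```text
shift [ 7.51 -4.69  0.07] turn -14.2 at [ 0.2116 -0.6142  0.3028] yaw 0.332 w 0.0852
```

{"fn": "drive_tool", "kwargs": {"plan": [[[7.5,-4.7,0],-14.2,1],[[7.5,-4.7,0],-14.2,1],[[7.5,-4.7,0],-14.2,1],[[7.5,-4.7,0],-14.2,1],[[7.5,-4.7,0],-14.2,1],[[7.5,-4.7,0],-14.2,1],[[7.5,-4.7,0],-14.2,1],[[7.5,-4.7,0],-14.2,1],[[7.5,-4.7,0],-14.2,1],[[7.5,-4.7,0],-14.2,1]]}}

```text
time_s: 1.1
ee_pos: [0.4918, -0.2664, 0.3034]
ee_rot: [3.141, -0.002, 1.577]
contact_force: [-0.7, -0.0, 0.4]
grip_width: 0.0857
gripper_force: 0.0
```

```bash
python3 - <<'E'
from h import *
r.read_camera("side");r.read_camera("side")
p,d,K,T=shot("wrist","w_blue")
np.savez("w_blue.npz",p=p,d=d,K=K,T=T)
print(T[:3,3],np.abs(r.get_obs()["qvel"]).max())
go(.57,-.0,.36,np.pi/2)
P=cloud(d,K,T)
hsv=cv2.cvtColor(p,cv2.COLOR_RGB2HSV)
m=cv2.inRange(hsv,(100,120,40),(125,255,255))
cs,_=cv2.findContours(m,cv2.RETR_EXTERNAL,cv2.CHAIN_APPROX_NONE)
c=max(cs,key=cv2.contourArea);print(cv2.contourArea(c),cv2.boundingRect(c))
z=P[m>0][:,2];print(np.histogram(z,bins=np.arange(-.01,.03,.002)))
E
```

```text
[ 0.49027432 -0.20487385  0.37413942] 0.030531824299176273
shift [ 5.4   1.61 -1.13] turn 0.01 at [ 0.4895 -0.2702  0.3035] yaw 1.571 w 0.0854
9237.0 (251, 150, 165, 63)
(array([   0,    0,    0,    0,    1,   91, 3661, 3004,  173,  160,  128,
       1318,  923,    5,    0,    0,    0,    0,    0]), array([-0.01 , -0.008, -0.006, -0.004, -0.002,  0.   ,  0.002,  0.004,
        0.006,  0.008,  0.01 ,  0.012,  0.014,  0.016,  0.018,  0.02 ,
        0.022,  0.024,  0.026,  0.028]))
```

View pics/w_blue.png

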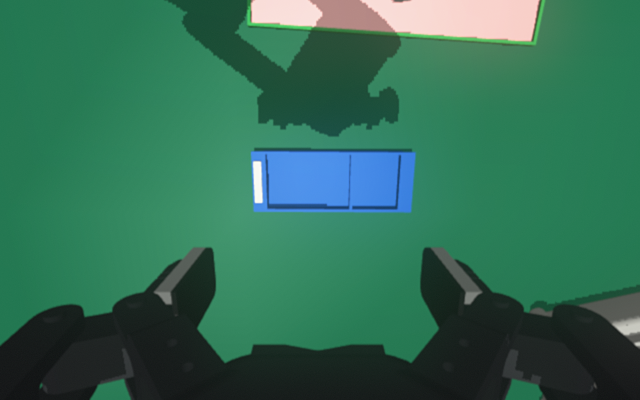

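{"fn": "drive_tool", "kwargs": {"plan": [[[4.6,1.6,-0.6],0,1],[[4.6,1.6,-0.6],0,1],[[4.6,1.6,-0.6],0,1],[[4.6,1.6,-0.6],0,1],[[4.6,1.6,-0.6],0,1],[[4.6,1.6,-0.6],0,1],[[4.6,1.6,-0.6],0,1],[[4.6,1.6,-0.6],0,1]]}}

```text
time_s: 2.05
ee_pos: [0.5692, -0.0418, 0.3335]
ee_rot: [-3.141, 0.0, 1.569]
contact_force: [0.6, -0.5, 0.0]
grip_width: 0.0848
gripper_force: 0.0
```

```bash
cat >> h.py <<'E'
def rect(xy):
    """centre, long side, short side, angle of long side of the min-area rectangle of points in m"""
    c,(w,h),_=cv2.minAreaRect((xy*1000).astype(np.float32))
    b=cv2.boxPoints((c,(w,h),_)); e=max(b[1]-b[0],b[2]-b[1],key=np.linalg.norm)
    return np.round(np.array(c)/1000,4),round(max(w,h),1),round(min(w,h),1),round(float(np.arctan2(e[1],e[0]))%np.pi,3)
E
python3 - <<'E'
from h import *
r.read_camera("side");r.read_camera("side");r.read_camera("side")
p,d,K,T=shot("wrist","w_stock")
np.savez("w_stock.npz",p=p,d=d,K=K,T=T)
print(pose()[:3,3],np.abs(r.get_obs()["qvel"]).max())
P=cloud(d,K,T); v,u=np.mgrid[:400,:640]
m=((P[...,2]>.018)&(P[...,2]<.1)&(d>0)&(v<245)).astype(np.uint8)
n,l,s,_=cv2.connectedComponentsWithStats(m)
for i in range(1,n):
    if s[i,4]<60: continue
    q=P[l==i]; t=np.percentile(q[:,2],90); top=q[q[:,2]>t-.008]
    print(s[i,:5],"z90",round(t,4),"rgb",np.median(p[l==i],0),rect(top[:,:2]))
f=np.load("w_blue.npz");P=cloud(f["d"],f["K"],f["T"])
m=((P[...,2]>.0095)&(P[...,2]<.02)&(v<245)&(v>130)&(u>230)&(u<440))
print("blue",m.sum(),rect(P[m][:,:2]))
E
```

```text
[ 0.56934199 -0.04159924  0.33368303] 0.007919818485991116
[315   0  40  15 370] z90 0.0446 rgb [86.  67.  52.5] (array([0.5878, 0.1144]), 29.7, 9.2, 0.007)
[ 187   20   70   37 1864] z90 0.04 rgb [115. 117. 109.] (array([0.4713, 0.0864]), 52.8, 26.4, 3.039)
[ 391   37   45   43 1463] z90 0.0569 rgb [58. 49. 49.] (array([0.6642, 0.0655]), 35.0, 34.8, 1.46)
[293  68  31  53 183] z90 0.0376 rgb [56. 46. 44.] (array([0.5592, 0.0321]), 59.6, 2.5, 1.022)
[298  72  32  53 167] z90 0.0377 rgb [53. 43. 42.] (array([0.5645, 0.0288]), 60.0, 2.5, 1.024)
[303  75  32  53 144] z90 0.038 rgb [54.  44.5 43. ] (array([0.5699, 0.0256]), 60.0, 2.4, 1.024)
[308  79  32  52 153] z90 0.0379 rgb [55. 45. 43.] (array([0.5752, 0.0223]), 59.8, 2.5, 1.023)
[313  82  32  52 172] z90 0.0377 rgb [56. 46. 45.] (array([0.5806, 0.0191]), 59.8, 2.6, 1.023)
[318  85  32  52 185] z90 0.0377 rgb [57. 47. 46.] (array([0.5858, 0.0158]), 59.3, 2.5, 1.023)
[323  88  32  52 200] z90 0.0376 rgb [62. 51. 49.] (array([0.5912, 0.0126]), 59.5, 2.6, 1.024)
[ 595  107   25   82 1154] z90 0.0231 rgb [ 59.  92. 168.] (array([ 0.8923, -0.0262]), 90.4, 17.3, 1.639)
[ 613  106   27   81 1156] z90 0.023 rgb [224. 194.  54.] (array([ 0.9144, -0.0241]), 89.5, 17.7, 1.647)
[ 575  109   24   81 1128] z90 0.023 rgb [202.  49.  40.] (array([ 0.8704, -0.0277]), 89.6, 17.2, 1.653)
[ 371  128   63   67 2236] z90 0.0374 rgb [143.5 140.  133.5] (array([ 0.6615, -0.0378]), 60.0, 40.7, 1.077)
[215 145  30  28 602] z90 0.0532 rgb [197. 157.  80.] (array([ 0.4733, -0.0344]), 16.8, 16.5, 0.837)
[305 201  25  27 544] z90 0.0532 rgb [206. 208. 197.] (array([ 0.568 , -0.0984]), 17.0, 16.4, 1.571)
blue 2828 (array([ 0.5056, -0.2861]), 173.7, 66.6, 3.138)
```

View pics/w_stock.png

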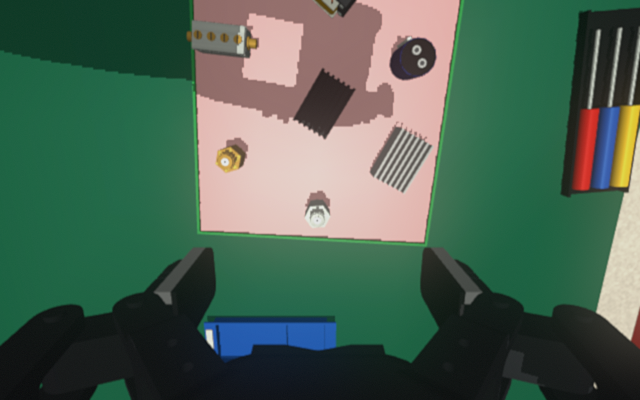

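```bash
python3 - <<'E'
from h import *
go(.575,.022,.15,1.023)
f=np.load("w_blue.npz");P=cloud(f["d"],f["K"],f["T"])
m=((P[...,2]>.0095)&(P[...,2]<.02)).astype(np.uint8); m[245:]=0
n,l,s,_=cv2.connectedComponentsWithStats(m)
for i in np.where(s[:,4]>500)[0][1:]: print(s[i],rect(P[l==i][:,:2]))
hsv=cv2.cvtColor(f["p"],cv2.COLOR_RGB2HSV)
b=cv2.inRange(hsv,(100,120,40),(125,255,255)); b[235:]=0
cs,_=cv2.findContours(b,cv2.RETR_EXTERNAL,cv2.CHAIN_APPROX_NONE)
c=max(cs,key=cv2.contourArea)[:,0]; print(rect(ray(c,.013,f["K"],f["T"])[:,:2]))
E
```

```text
shift [1.27 0.11 3.67] turn 6.25 at [ 0.5693 -0.0416  0.3337] yaw 1.569 w 0.085
[ 251  151  164   62 2828] (array([ 0.5056, -0.2861]), 173.7, 66.6, 3.138)
(array([ 0.5057, -0.2852]), 173.5, 67.9, 3.138)
```

{"fn": "drive_tool", "kwargs": {"plan": [[[1.27,0.11,1.5],6.25,0.7],[[1.27,0.11,2.5],6.25,0.7],[[1.27,0.11,3.2],6.25,0.7],[[1.27,0.11,3.67],6.25,0.7],[[1.27,0.11,3.67],6.25,0.7],[[1.27,0.11,3.67],6.25,0.7],[[1.27,0.11,3.67],6.25,0.7]]}}

```text
time_s: 2.95
ee_pos: [0.5773, 0.0225, 0.1541]
ee_rot: [3.136, -0.003, 1.026]
contact_force: [-0.1, 0.4, 0.7]
grip_width: 0.0723
gripper_force: 0.0
```

```bash
python3 - <<'E'
from h import *
p,d,K,T=shot("wrist","w_hs"); np.savez("w_hs.npz",p=p,d=d,K=K,T=T)
go(.575,.022,.09,1.023)
E
```

```text
shift [-0.04 -0.04  1.29] turn 0.03 at [0.5775 0.0226 0.1545] yaw 1.026 w 0.0724
```

View pics/w_hs.png

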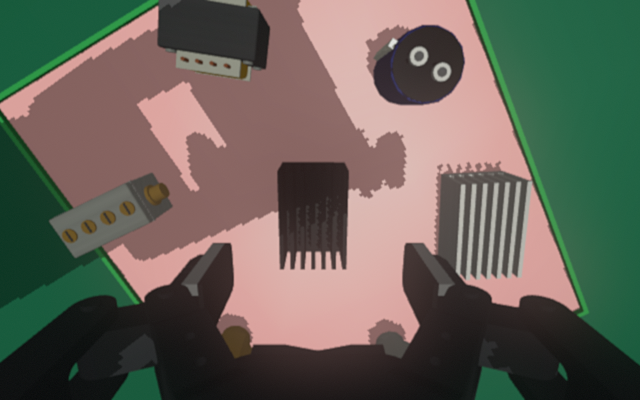

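{"fn": "drive_tool", "kwargs": {"plan": [[[0,0,0],0,0.7],[[0,0,0.6],0,0.7],[[0,0,1.2],0,0.7],[[0,0,1.2],0,0.7],[[0,0,1.2],0,0.7]]}}

```text
time_s: 3.5
ee_pos: [0.5756, 0.0231, 0.0915]
ee_rot: [3.141, -0.0, 1.026]
contact_force: [-0.4, -0.2, 0.8]
grip_width: 0.0722
gripper_force: 0.0
```

```bash
python3 - <<'E'
from h import *
go(.575,.022,.09,1.023)
E
```

```text
shift [-0.03  0.    0.03] turn 0.03 at [0.5756 0.0231 0.0915] yaw 1.026 w 0.0722
```

{"fn": "drive_tool", "kwargs": {"plan": [[[0,0,0],0,-0.5],[[0,0,0],0,-0.5],[[0,0,0],0,-0.5],[[0,0,0],0,-0.5],[[0,0,0],0,-0.5],[[0,0,0],0,-0.5],[[0,0,0],0,-0.5],[[0,0,0],0,-0.5]], "grip_force": 50}}

```text
time_s: 4.3
ee_pos: [0.5767, 0.0233, 0.0928]
ee_rot: [3.138, -0.002, 1.026]
contact_force: [0.2, 0.4, 6.9]
grip_width: 0.0388
gripper_force: 53.1
```

```bash
python3 - <<'E'
from h import *
go(.49,.20,.30,np.pi/2)
E
```

```text
shift [ 2.13 -3.3  -4.15] turn -6.25 at [0.5767 0.0233 0.0928] yaw 1.026 w 0.0388
```

{"fn": "drive_tool", "kwargs": {"plan": [[[0,0,-0.5],0,-0.5],[[0,0,-1.3],0,-0.5],[[0,0,-2.2],0,-0.5],[[0.5,-0.8,-3],-1.5,-0.5],[[1,-1.6,-3.6],-3,-0.5],[[1.6,-2.4,-4.15],-4.6,-0.5],[[2.13,-3.3,-4.15],-6.25,-0.5],[[2.13,-3.3,-4.15],-6.25,-0.5],[[2.13,-3.3,-4.15],-6.25,-0.5],[[2.13,-3.3,-4.15],-6.25,-0.5]]}}

```text
time_s: 5.3
ee_pos: [0.489, 0.2001, 0.2978]
ee_rot: [3.141, 0.001, 1.572]
contact_force: [-0.4, -0.3, -2.4]
grip_width: 0.0387
gripper_force: 52.2
```

```bash
python3 - <<'E'
from h import *
print(r.get_obs()["grip_width"],r.get_obs()["gripper_force"])
p,d,K,T=shot("wrist","w_red"); np.savez("w_red.npz",p=p,d=d,K=K,T=T)
hsv=cv2.cvtColor(p,cv2.COLOR_RGB2HSV)
b=cv2.inRange(hsv,(0,150,60),(6,255,255))|cv2.inRange(hsv,(174,150,60),(180,255,255)); b[235:]=0
cs,_=cv2.findContours(b,cv2.RETR_EXTERNAL,cv2.CHAIN_APPROX_NONE)
c=max(cs,key=cv2.contourArea)[:,0]; print(cv2.boundingRect(c),rect(ray(c,.013,K,T)[:,:2]))
P=cloud(d,K,T)
m=((P[...,2]>.0095)&(P[...,2]<.02)&(d>0)).astype(np.uint8); m[235:]=0
n,l,s,_=cv2.connectedComponentsWithStats(m)
for i in np.where(s[:,4]>800)[0][1:]: print(s[i],rect(P[l==i][:,:2]))
go(.424,.308,.15,-.12)
E
```

```text
0.038703163119550764 52.158713936805725
(197, 15, 252, 96) (array([0.4921, 0.3022]), 240.0, 66.7, 3.054)
[489   0  23 157 804] (array([0.6672, 0.2859]), 145.6, 5.6, 1.612)
[ 197   15  252   96 4485] (array([0.492, 0.302]), 240.1, 66.3, 3.054)
shift [ 2.17 -1.3   2.95] turn 19.38 at [0.4892 0.1995 0.2975] yaw 1.571 w 0.0384
```

View pics/w_red.png

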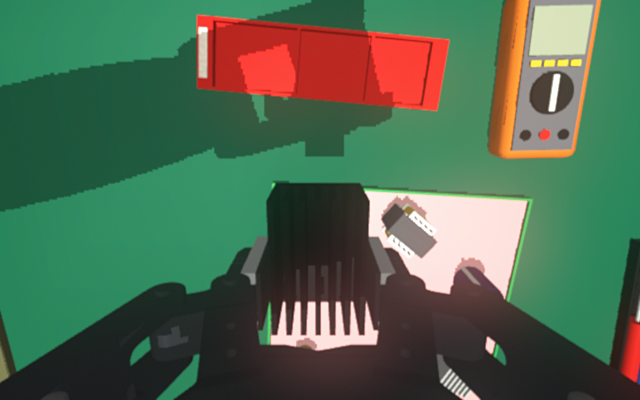

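```bash
python3 - <<'E'
from h import *
go(.429,.3075,.14,3.054)
E
```

```text
shift [ 2.16 -1.2   3.15] turn -16.99 at [0.4892 0.1995 0.2975] yaw 1.571 w 0.0384
```

{"fn": "drive_tool", "kwargs": {"plan": [[[0.5,-0.3,0],-1.7,-0.5],[[1,-0.6,0],-3.4,-0.5],[[1.6,-0.9,0.3],-5.1,-0.5],[[2.16,-1.2,0.6],-6.8,-0.5],[[2.16,-1.2,1.0],-8.5,-0.5],[[2.16,-1.2,1.4],-10.2,-0.5],[[2.16,-1.2,1.8],-11.9,-0.5],[[2.16,-1.2,2.3],-13.6,-0.5],[[2.16,-1.2,2.8],-15.3,-0.5],[[2.16,-1.2,3.15],-17,-0.5]]}}

```text
time_s: 6.35
ee_pos: [0.4293, 0.3061, 0.1378]
ee_rot: [-3.139, -0.003, 3.058]
contact_force: [0.2, -0.1, -1.6]
grip_width: 0.0388
gripper_force: 52.1
```

{"fn": "drive_tool", "kwargs": {"plan": [[[0,0,0],0,-0.5],[[0,0,0],0,-0.5],[[0,0,0],0,-0.5]]}}

```text
time_s: 6.65
ee_pos: [0.4304, 0.3079, 0.1417]
ee_rot: [3.14, 0.002, 3.051]
contact_force: [0.8, 0.5, -0.7]
grip_width: 0.0388
gripper_force: 52.1
```

```bash
python3 - <<'E'
from h import *
go(.429,.3075,.094,3.054)
E
```

```text
shift [ 0.03 -0.01  0.95] turn -0.03 at [0.4304 0.3079 0.1417] yaw 3.051 w 0.0388
```

{"fn": "drive_tool", "kwargs": {"plan": [[[0,0,0.3],0,-0.5],[[0,0,0.6],0,-0.5],[[0,0,0.8],0,-0.5],[[0,0,0.9],0,-0.5],[[0,0,0.92],0,-0.5],[[0,0,0.92],0,-0.5],[[0,0,0.92],0,-0.5]]}}

```text
time_s: 7.35
ee_pos: [0.4296, 0.3082, 0.0949]
ee_rot: [3.141, 0.001, 3.055]
contact_force: [-0.1, 0.1, -0.7]
grip_width: 0.0385
gripper_force: 52.2
```

{"fn": "drive_tool", "kwargs": {"plan": [[[0,0,0.02],0,-0.5],[[0,0,0.04],0,-0.5],[[0,0,0.06],0,-0.5],[[0,0,0.06],0,-0.5],[[0,0,0.06],0,-0.5]]}}

```text
time_s: 7.85
ee_pos: [0.4295, 0.308, 0.0919]
ee_rot: [3.141, 0.0, 3.054]
contact_force: [-0.6, -1.1, 3.1]
grip_width: 0.0386
gripper_force: 52.5
```

{"fn": "drive_tool", "kwargs": {"plan": [[[0,0,0],0,0.1],[[0,0,0],0,0.3],[[0,0,0],0,0.6],[[0,0,0],0,0.6],[[0,0,-0.3],0,0.6],[[0,0,-0.9],0,0.6],[[0,0,-1.8],0,0.6],[[0,0,-2.8],0,0.6],[[0,0,-3.8],0,0.6],[[0,0,-3.8],0,0.6]]}}

```text
time_s: 8.85
ee_pos: [0.4323, 0.3097, 0.2924]
ee_rot: [3.132, 0.014, 3.055]
contact_force: [-0.3, 0.5, 0.1]
grip_width: 0.068
gripper_force: 0.0
```

```bash
python3 - <<'E'
from h import *
go(.57,.05,.30,np.pi/2)
E
```

```text
shift [-3.2  -4.93 -0.16] turn 17.0 at [0.4323 0.3097 0.2924] yaw 3.055 w 0.068
```

{"fn": "drive_tool", "kwargs": {"plan": [[[-1,-1,0],1.7,0.6],[[-1,-2,0],3.4,0.6],[[-2,-3,0],5.1,0.6],[[-3,-4,0],6.8,0.6],[[-3.2,-4.9,-0.2],8.5,0.6],[[-3.2,-4.9,-0.2],10.2,0.6],[[-3.2,-4.9,-0.2],11.9,0.6],[[-3.2,-4.9,-0.2],13.6,0.6],[[-3.2,-4.9,-0.2],15.3,0.6],[[-3.2,-4.9,-0.2],17,0.6]]}}

```text
time_s: 9.85
ee_pos: [0.5673, 0.0496, 0.292]
ee_rot: [3.141, -0.0, 1.564]
contact_force: [-0.0, 0.8, 0.2]
grip_width: 0.0684
gripper_force: 0.0
```

{"fn": "drive_tool", "kwargs": {"plan": [[[0,0,0],0,0.6],[[0,0,0],0,0.6],[[0,0,0],0,0.6],[[0,0,0],0,0.6]]}}

```text
time_s: 10.25
ee_pos: [0.5673, 0.05, 0.2915]
ee_rot: [3.141, -0.0, 1.572]
contact_force: [0.6, -0.0, -1.0]
grip_width: 0.0684
gripper_force: 0.0
```

```bash
python3 - <<'E'
from h import *
p,d,K,T=shot("wrist","w_tr"); np.savez("w_tr.npz",p=p,d=d,K=K,T=T)
print(pose()[:3,3],np.abs(r.get_obs()["qvel"]).max())
P=cloud(d,K,T); v,u=np.mgrid[:400,:640]
m=((P[...,2]>.018)&(P[...,2]<.1)&(d>0)&(v<245)).astype(np.uint8)
n,l,s,_=cv2.connectedComponentsWithStats(m)
for i in range(1,n):
    if s[i,4]<150: continue
    q=P[l==i]; t=np.percentile(q[:,2],90)
    print(s[i,:5],"z90",round(t,4),[rect(q[(q[:,2]>a)&(q[:,2]<b)][:,:2]) for a,b in ((t-.005,.1),(.03,.039),(.03,.1)) if ((q[:,2]>a)&(q[:,2]<b)).sum()>10])
E
```

```text
[0.56733704 0.05002135 0.29150559] 0.004334193151484471
[ 309   50   58   60 2286] z90 0.0456 [(array([0.5849, 0.1354]), 48.0, 40.2, 2.451), (array([0.5829, 0.1371]), 40.5, 40.5, 0.878), (array([0.585 , 0.1354]), 48.0, 40.6, 2.449)]
[ 182  118   74   34 1901] z90 0.0399 [(array([0.4713, 0.0867]), 52.1, 26.3, 3.031), (array([0.4721, 0.0866]), 53.6, 26.4, 3.034), (array([0.4721, 0.0866]), 53.6, 26.4, 3.034)]
[ 397  136   48   44 1552] z90 0.0568 [(array([0.6643, 0.0663]), 35.2, 34.8, 3.136), (array([0.6548, 0.0735]), 33.5, 13.1, 0.924), (array([0.6643, 0.0659]), 35.7, 35.1, 1.343)]
[593 201  21  44 638] z90 0.0232 [(array([ 0.8688, -0.0063]), 47.7, 16.3, 1.645)]
[612 200  24  45 688] z90 0.023 [(array([ 0.8909, -0.0052]), 49.2, 16.9, 1.622)]
[388 219  54  26 739] z90 0.037 [(array([ 0.6694, -0.0227]), 40.6, 26.6, 2.65), (array([ 0.6691, -0.0232]), 40.7, 27.6, 2.65), (array([ 0.6691, -0.0232]), 40.7, 27.6, 2.65)]
```

View pics/w_tr.png

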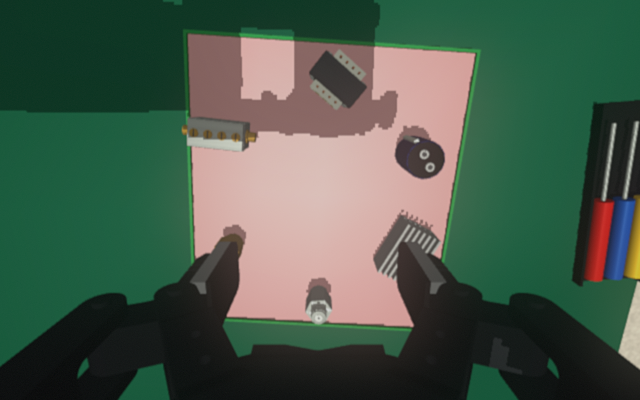

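```bash
python3 - <<'E'
from h import *
go(.585,.1355,.15,2.451)
E
```

```text
shift [1.71 0.36 2.83] turn -10.07 at [0.5673 0.05   0.2915] yaw 1.572 w 0.0683
```

{"fn": "drive_tool", "kwargs": {"plan": [[[0.8,0.3,0.5],-1.7,0.6],[[1.7,0.36,1],-3.4,0.6],[[1.7,0.36,1.5],-5.1,0.6],[[1.7,0.36,2],-6.8,0.6],[[1.7,0.36,2.5],-8.5,0.6],[[1.7,0.36,2.83],-10.1,0.6],[[1.7,0.36,2.83],-10.1,0.6],[[1.7,0.36,2.83],-10.1,0.6],[[1.7,0.36,2.83],-10.1,0.6]]}}

```text
time_s: 11.2
ee_pos: [0.5863, 0.1351, 0.1516]
ee_rot: [3.14, 0.002, 2.451]
contact_force: [0.8, 0.9, 0.3]
grip_width: 0.068
gripper_force: 0.0
```

```bash
python3 - <<'E'
from h import *
p,d,K,T=shot("wrist"); 
go(.585,.1355,.0905,2.451)
P=cloud(d,K,T); v,u=np.mgrid[:400,:640]
m=((P[...,2]>.039)&(P[...,2]<.06)&(d>0)&(np.hypot(P[...,0]-.585,P[...,1]-.1355)<.06)&(abs(u-318)<80)).astype(np.uint8)
print(m.sum(),rect(P[m>0][:,:2]))
E
```

```text
shift [ 0.03 -0.01  1.23] turn -0.0 at [0.5864 0.135  0.1518] yaw 2.451 w 0.0682
5264 (array([0.5852, 0.1357]), 48.4, 40.6, 2.449)
```

Confirmed from close by; go down and grip.

{"fn": "drive_tool", "kwargs": {"plan": [[[0.03,0,0.4],0,0.6],[[0.03,0,0.8],0,0.6],[[0.03,0,1.22],0,0.6],[[0.03,0,1.22],0,0.6],[[0.03,0,1.22],0,0.2],[[0.03,0,1.22],0,-0.5],[[0.03,0,1.22],0,-0.5],[[0.03,0,1.22],0,-0.5],[[0.03,0,1.22],0,-0.5],[[0.03,0,1.22],0,-0.5]], "grip_force": 60}}

```text
time_s: 12.25
ee_pos: [0.5857, 0.1361, 0.0912]
ee_rot: [3.139, 0.003, 2.452]
contact_force: [-1.0, 0.5, 5.7]
grip_width: 0.0386
gripper_force: 62.6
```

```bash
python3 - <<'E'
from h import *
print(r.get_obs()["gripper_force"])
go(.504,.301,.25,3.054)
E
```

```text
62.593914270401
shift [ 3.35  1.52 -3.18] turn -6.9 at [0.5857 0.1361 0.0912] yaw 2.452 w 0.0386
```

{"fn": "drive_tool", "kwargs": {"plan": [[[0,0,-0.4],0,-0.5],[[0,0,-1.2],0,-0.5],[[0.4,0.2,-2],-0.8,-0.5],[[1,0.5,-2],-2.1,-0.5],[[1.8,0.8,-2],-3.7,-0.5],[[2.6,1.2,-2],-5.3,-0.5],[[3.35,1.52,-2],-6.9,-0.5],[[3.35,1.52,-1.8],-6.9,-0.5],[[3.35,1.52,-1.4],-6.9,-0.5],[[3.35,1.52,-1],-6.9,-0.5]]}}

```text
time_s: 13.25
ee_pos: [0.503, 0.301, 0.1382]
ee_rot: [-3.141, 0.0, 3.054]
contact_force: [-0.1, -0.3, -2.0]
grip_width: 0.0388
gripper_force: 61.8
```

{"fn": "drive_tool", "kwargs": {"plan": [[[0,0,0],0,-0.5],[[0,0,0],0,-0.5],[[0,0,0],0,-0.5]]}}

```text
time_s: 13.55
ee_pos: [0.504, 0.301, 0.14]
ee_rot: [3.141, 0.001, 3.054]
contact_force: [-0.1, 0.2, -2.4]
grip_width: 0.0387
gripper_force: 61.6
```

```bash
python3 - <<'E'
from h import *
p,d,K,T=shot("wrist","w_tr2")
print(r.get_obs()["gripper_force"])
go(.504,.301,.0925,3.054)
E
```

```text
61.65026307106018
shift [ 0.   -0.    0.96] turn -0.0 at [0.5041 0.3011 0.1403] yaw 3.054 w 0.0383
```

View pics/w_tr2.png

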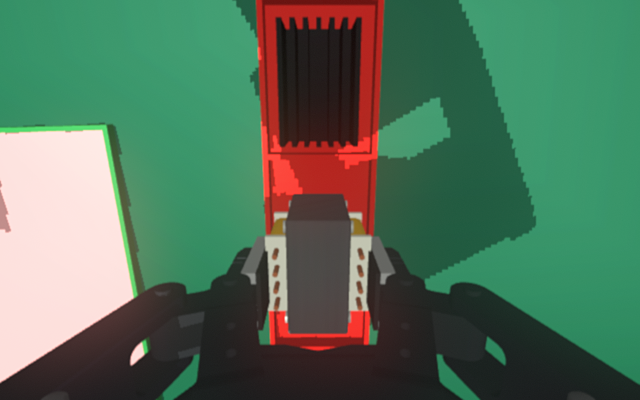

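{"fn": "drive_tool", "kwargs": {"plan": [[[0,0,0.3],0,-0.5],[[0,0,0.6],0,-0.5],[[0,0,0.85],0,-0.5],[[0,0,0.92],0,-0.5],[[0,0,0.94],0,-0.5],[[0,0,0.96],0,-0.5],[[0,0,0.98],0,-0.5],[[0,0,0.98],0,-0.5],[[0,0,0.98],0,-0.5]]}}

```text
time_s: 14.5
ee_pos: [0.5035, 0.3012, 0.0903]
ee_rot: [3.141, 0.001, 3.055]
contact_force: [-1.6, -1.0, -0.6]
grip_width: 0.0385
gripper_force: 61.8
```

{"fn": "drive_tool", "kwargs": {"plan": [[[0,0,0.02],0,-0.5],[[0,0,0.03],0,-0.5],[[0,0,0.03],0,-0.5]]}}

```text
time_s: 14.8
ee_pos: [0.5036, 0.3013, 0.0902]
ee_rot: [-3.142, 0.0, 3.055]
contact_force: [-4.6, -2.1, 7.7]
grip_width: 0.0388
gripper_force: 63.1
```

Contact. Release and lift.

{"fn": "drive_tool", "kwargs": {"plan": [[[0,0,0],0,0.1],[[0,0,0],0,0.3],[[0,0,0],0,0.6],[[0,0,0],0,0.6],[[0,0,-0.3],0,0.6],[[0,0,-0.9],0,0.6],[[0,0,-1.8],0,0.6],[[0,0,-2.5],0,0.6],[[0,0,-2.5],0,0.6]]}}

```text
time_s: 15.7
ee_pos: [0.5064, 0.3026, 0.2219]
ee_rot: [3.135, 0.012, 3.055]
contact_force: [0.5, 0.5, 1.6]
grip_width: 0.0684
gripper_force: 0.0
```

```bash
python3 - <<'E'
from h import *
go(.6643,.0662,.18,2.8)
E
```

```text
shift [-3.55 -4.44  0.85] turn 2.92 at [0.5064 0.3026 0.2219] yaw 3.055 w 0.0684
```

{"fn": "drive_tool", "kwargs": {"plan": [[[-0.6,-0.7,0],0,0.6],[[-1.2,-1.5,0],0,0.6],[[-1.8,-2.2,0],0,0.6],[[-2.4,-3,0],0,0.6],[[-3,-3.7,0.2],0,0.6],[[-3.55,-4.44,0.5],0,0.6],[[-3.55,-4.44,0.85],0,0.6],[[-3.55,-4.44,0.85],0,0.6],[[-3.55,-4.44,0.85],0,0.6],[[-3.55,-4.44,0.85],0,0.6]]}}

```text
time_s: 16.7
ee_pos: [0.6606, 0.0658, 0.1719]
ee_rot: [3.141, 0.001, 3.056]
contact_force: [0.2, 0.1, -0.4]
grip_width: 0.0682
gripper_force: 0.0
```

```bash
python3 - <<'E'
from h import *
p,d,K,T=shot("wrist"); 
P=cloud(d,K,T); v,u=np.mgrid[:400,:640]
m=((P[...,2]>.045)&(P[...,2]<.065)&(d>0)&(np.hypot(P[...,0]-.664,P[...,1]-.066)<.06)&(abs(u-318)<80)).astype(np.uint8)
c=rect(P[m>0][:,:2]);print(m.sum(),c)
go(*c[0],.0915,3.054)
E
```

```text
2925 (array([0.6648, 0.0662]), 35.5, 35.0, 1.06)
shift [-0.08  0.01  1.61] turn 0.03 at [0.6608 0.0658 0.1722] yaw 3.056 w 0.0682
```

{"fn": "drive_tool", "kwargs": {"plan": [[[-0.08,0,0],0,0.6],[[-0.08,0,0.5],0,0.6],[[-0.08,0,1.1],0,0.6],[[-0.08,0,1.6],0,0.6],[[-0.08,0,1.6],0,0.6],[[-0.08,0,1.6],0,0.6],[[-0.08,0,1.6],0,0.6]]}}

```text
time_s: 17.45
ee_pos: [0.6662, 0.0644, 0.0933]
ee_rot: [3.141, 0.004, 3.055]
contact_force: [0.7, 0.1, 0.8]
grip_width: 0.0686
gripper_force: 0.0
```

{"fn": "drive_tool", "kwargs": {"plan": [[[0,0,0],0,0.2],[[0,0,0],0,-0.1],[[0,0,0],0,-0.6],[[0,0,0],0,-0.6],[[0,0,0],0,-0.6],[[0,0,0],0,-0.6],[[0,0,0],0,-0.6]], "grip_force": 45}}

```text
time_s: 18.15
ee_pos: [0.6658, 0.0642, 0.0928]
ee_rot: [3.141, 0.003, 3.054]
contact_force: [0.0, 1.0, 6.2]
grip_width: 0.0352
gripper_force: 45.1
```

```bash
python3 - <<'E'
from h import *
go(.5687,.2953,.20,3.054)
E
```

```text
shift [ 2.33  4.44 -2.15] turn 0.01 at [0.6658 0.0642 0.0928] yaw 3.054 w 0.0352
```

{"fn": "drive_tool", "kwargs": {"plan": [[[0,0,-0.4],0,-0.6],[[0,0,-1.2],0,-0.6],[[0.4,0.7,-2],0,-0.6],[[0.9,1.7,-2],0,-0.6],[[1.4,2.6,-2],0,-0.6],[[1.9,3.5,-2],0,-0.6],[[2.31,4.44,-2],0,-0.6],[[2.31,4.44,-1.6],0,-0.6],[[2.31,4.44,-1.2],0,-0.6],[[2.31,4.44,-1],0,-0.6]]}}

```text
time_s: 19.15
ee_pos: [0.5673, 0.2956, 0.1383]
ee_rot: [-3.14, -0.003, 3.056]
contact_force: [0.4, -0.7, -1.7]
grip_width: 0.035
gripper_force: 45.1
```

{"fn": "drive_tool", "kwargs": {"plan": [[[0,0,0],0,-0.6],[[0,0,0],0,-0.6],[[0,0,0],0,-0.6]]}}

```text
time_s: 19.45
ee_pos: [0.57, 0.295, 0.1422]
ee_rot: [3.141, 0.002, 3.053]
contact_force: [0.6, -0.2, -1.5]
grip_width: 0.0348
gripper_force: 45.1
```

```bash
python3 - <<'E'
from h import *
go(.5697,.2952,.0935,3.054); print(r.get_obs()["gripper_force"],r.get_obs()["contact_force"])
E
```

```text
shift [0.01 0.   0.97] turn -0.01 at [0.57   0.295  0.1422] yaw 3.053 w 0.0348
45.148038268089294 [ 0.56761203 -0.17424704 -1.49224132]
```

{"fn": "drive_tool", "kwargs": {"plan": [[[0,0,0.3],0,-0.6],[[0,0,0.6],0,-0.6],[[0,0,0.85],0,-0.6],[[0,0,0.93],0,-0.6],[[0,0,0.96],0,-0.6],[[0,0,0.98],0,-0.6],[[0,0,0.98],0,-0.6],[[0,0,0.98],0,-0.6]]}}

```text
time_s: 20.25
ee_pos: [0.5692, 0.2955, 0.092]
ee_rot: [3.141, 0.001, 3.055]
contact_force: [0.9, -0.6, -1.1]
grip_width: 0.0349
gripper_force: 45.2
```

{"fn": "drive_tool", "kwargs": {"plan": [[[0,0,0.02],0,-0.6],[[0,0,0.03],0,-0.6],[[0,0,0.03],0,-0.6],[[0,0,0.03],0,-0.6]]}}

```text
time_s: 20.65
ee_pos: [0.5693, 0.2955, 0.0917]
ee_rot: [3.141, 0.001, 3.055]
contact_force: [-2.3, -1.5, 5.9]
grip_width: 0.035
gripper_force: 45.6
```

{"fn": "drive_tool", "kwargs": {"plan": [[[0,0,0],0,-0.1],[[0,0,0],0,0.2],[[0,0,0],0,0.6],[[0,0,0],0,0.6],[[0,0,-0.3],0,0.6],[[0,0,-0.9],0,0.6],[[0,0,-1.8],0,0.6],[[0,0,-2.5],0,0.6],[[0,0,-2.5],0,0.6],[[0,0,-2.5],0,0.6]]}}

```text
time_s: 21.65
ee_pos: [0.5697, 0.2956, 0.218]
ee_rot: [3.14, 0.003, 3.055]
contact_force: [0.6, 0.4, -0.3]
grip_width: 0.0684
gripper_force: 0.0
```

```bash
python3 - <<'E'
from h import *
p,d,K,T=shot("wrist","w_red2")
go(.4715,.0866,.17,3.034)
E
```

```text
shift [ 1.58 -4.33  0.91] turn 0.23 at [0.5688 0.2952 0.2157] yaw 3.054 w 0.0681
```

View pics/w_red2.png

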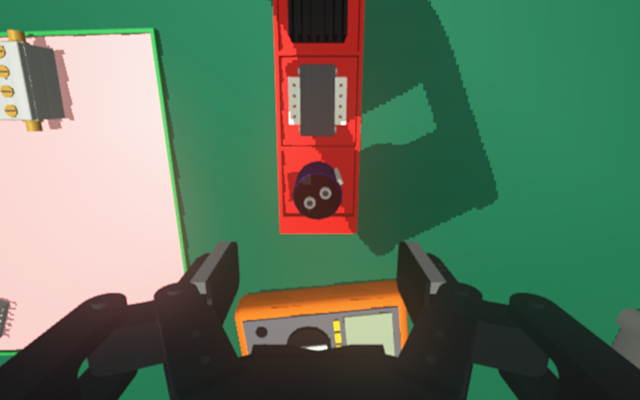

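{"fn": "drive_tool", "kwargs": {"plan": [[[0.2,-0.6,0],0.2,0.4],[[0.5,-1.3,0],0.2,0.4],[[0.8,-2.1,0],0.2,0.4],[[1.1,-2.9,0],0.2,0.4],[[1.4,-3.7,0.4],0.2,0.4],[[1.6,-4.33,0.9],0.2,0.4],[[1.6,-4.33,0.9],0.2,0.4],[[1.6,-4.33,0.9],0.2,0.4],[[1.6,-4.33,0.9],0.2,0.4],[[1.6,-4.33,0.9],0.2,0.4]]}}

```text
time_s: 22.7
ee_pos: [0.4714, 0.0874, 0.1713]
ee_rot: [3.141, 0.001, 3.038]
contact_force: [0.6, 0.3, 0.6]
grip_width: 0.0598
gripper_force: 0.0
```

```bash
python3 - <<'E'
from h import *
p,d,K,T=shot("wrist"); 
P=cloud(d,K,T); v,u=np.mgrid[:400,:640]
m=((P[...,2]>.032)&(P[...,2]<.05)&(d>0)&(np.hypot(P[...,0]-.4715,P[...,1]-.0866)<.05)&(abs(u-318)<80)).astype(np.uint8)
c=rect(P[m>0][:,:2]);print(m.sum(),c)
go(*c[0],.0915,c[3])
E
```

```text
3401 (array([0.4713, 0.0869]), 52.6, 26.1, 3.043)
shift [ 0.   -0.01  1.6 ] turn -0.05 at [0.4714 0.0874 0.1713] yaw 3.038 w 0.0599
```

{"fn": "drive_tool", "kwargs": {"plan": [[[0,0,0.5],0,0.4],[[0,0,1.1],0,0.4],[[0,0,1.6],0,0.4],[[0,0,1.6],0,0.4],[[0,0,1.6],0,0.4],[[0,0,1.6],0,0.1],[[0,0,1.6],0,-0.2],[[0,0,1.6],0,-0.8],[[0,0,1.6],0,-0.8],[[0,0,1.6],0,-0.8]], "grip_force": 45}}

```text
time_s: 23.75
ee_pos: [0.4718, 0.0868, 0.0922]
ee_rot: [3.141, 0.003, 3.037]
contact_force: [-1.1, 0.8, 6.9]
grip_width: 0.0252
gripper_force: 45.6
```

{"fn": "drive_tool", "kwargs": {"plan": [[[0,0,0],0,-0.8],[[0,0,0],0,-0.8],[[0,0,0],0,-0.8]]}}

```text
time_s: 24.05
ee_pos: [0.4718, 0.0868, 0.0922]
ee_rot: [3.141, 0.003, 3.037]
contact_force: [-0.9, 0.2, 7.5]
grip_width: 0.0252
gripper_force: 45.6
```

```bash
python3 - <<'E'
from h import *
print(r.get_obs()["gripper_force"])
go(.479,-.2856,.19,3.138)
E
```

```text
45.56448519229889
shift [-0.93 -7.39 -1.96] turn -1.16 at [0.4718 0.0868 0.0922] yaw 3.037 w 0.0252
```

{"fn": "drive_tool", "kwargs": {"plan": [[[0,0,-0.4],0,-0.8],[[0,0,-1.2],0,-0.8],[[0,-0.3,-2],-0.2,-0.8],[[-0.1,-1,-2],-0.4,-0.8],[[-0.3,-1.9,-2],-0.6,-0.8],[[-0.4,-2.8,-2],-0.8,-0.8],[[-0.5,-3.7,-2],-1,-0.8],[[-0.6,-4.6,-2],-1.16,-0.8],[[-0.7,-5.5,-2],-1.16,-0.8],[[-0.8,-6.4,-2],-1.16,-0.8]]}}

```text
time_s: 25.05
ee_pos: [0.4762, -0.2376, 0.1903]
ee_rot: [3.141, -0.0, 3.138]
contact_force: [1.3, 0.2, -0.1]
grip_width: 0.0251
gripper_force: 44.7
```

```bash
python3 - <<'E'
from h import *
go(.479,-.2856,.14,3.138)
E
```

```text
shift [-0.06 -0.96  1.01] turn -0.0 at [ 0.4762 -0.2376  0.1903] yaw 3.138 w 0.0251
```

{"fn": "drive_tool", "kwargs": {"plan": [[[0,-0.5,0],0,-0.8],[[-0.06,-1,0.2],0,-0.8],[[-0.06,-1,0.6],0,-0.8],[[-0.06,-1,1],0,-0.8],[[-0.06,-1,1],0,-0.8],[[-0.06,-1,1],0,-0.8],[[-0.06,-1,1],0,-0.8]]}}

```text
time_s: 25.75
ee_pos: [0.4803, -0.286, 0.1417]
ee_rot: [-3.14, 0.002, 3.139]
contact_force: [-0.7, -0.5, -0.1]
grip_width: 0.025
gripper_force: 44.7
```

```bash
python3 - <<'E'
from h import *
p,d,K,T=shot("wrist","w_blue2")
go(.479,-.2856,.093,3.138)
E
```

```text
shift [0.03 0.01 0.98] turn 0.01 at [ 0.4804 -0.2861  0.142 ] yaw 3.139 w 0.0254
```

View pics/w_blue2.png

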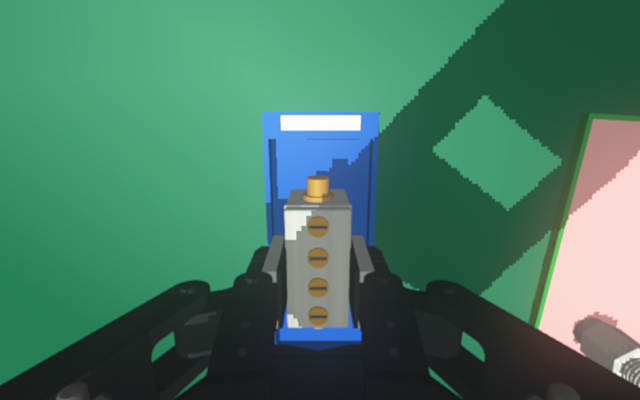

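{"fn": "drive_tool", "kwargs": {"plan": [[[0.03,0,0.3],0,-0.8],[[0.03,0,0.6],0,-0.8],[[0.03,0,0.85],0,-0.8],[[0.03,0,0.93],0,-0.8],[[0.03,0,0.96],0,-0.8],[[0.03,0,0.99],0,-0.8],[[0.03,0,0.99],0,-0.8],[[0.03,0,0.99],0,-0.8]]}}

```text
time_s: 26.6
ee_pos: [0.4784, -0.2859, 0.0912]
ee_rot: [-3.141, 0.0, 3.138]
contact_force: [-1.4, 0.9, 2.2]
grip_width: 0.0247
gripper_force: 45.2
```

{"fn": "drive_tool", "kwargs": {"plan": [[[0,0,0.01],0,-0.8],[[0,0,0.02],0,-0.8],[[0,0,0.02],0,-0.8],[[0,0,0.02],0,-0.8]]}}

```text
time_s: 27.0
ee_pos: [0.4784, -0.286, 0.0912]
ee_rot: [3.141, -0.0, 3.138]
contact_force: [-4.8, 2.4, 9.3]
grip_width: 0.0251
gripper_force: 46.1
```

{"fn": "drive_tool", "kwargs": {"plan": [[[0,0,0],0,-0.3],[[0,0,0],0,0],[[0,0,0],0,0.4],[[0,0,0],0,0.4],[[0,0,-0.3],0,0.4],[[0,0,-0.9],0,0.4],[[0,0,-1.8],0,0.4],[[0,0,-2.5],0,0.4],[[0,0,-2.5],0,0.4],[[0,0,-2.5],0,0.4]]}}

```text
time_s: 28.0
ee_pos: [0.4788, -0.2862, 0.2171]
ee_rot: [-3.139, 0.003, 3.138]
contact_force: [-0.2, -0.1, -0.3]
grip_width: 0.0595
gripper_force: 0.0
```

```bash
python3 - <<'E'
from h import *
p,d,K,T=shot("wrist","w_blue3")
go(.4733,-.0344,.18,3.138)
E
```

```text
shift [0.11 5.03 0.7 ] turn 0.0 at [ 0.478  -0.2857  0.2152] yaw 3.138 w 0.0598
```

View pics/w_blue3.png

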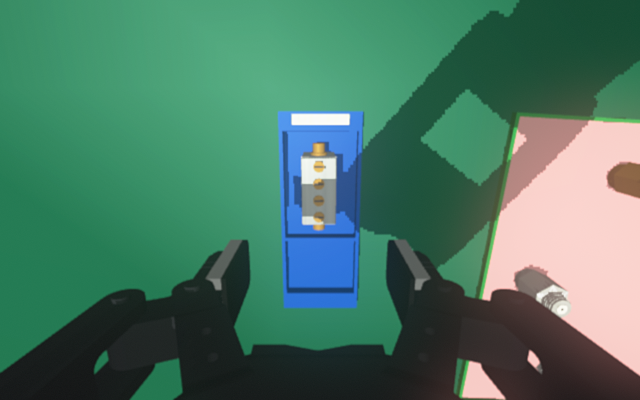

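{"fn": "drive_tool", "kwargs": {"plan": [[[0,0.6,0],0,0.4],[[0,1.4,0],0,0.4],[[0,2.3,0],0,0.4],[[0.1,3.2,0],0,0.4],[[0.1,4.1,0.3],0,0.4],[[0.1,5.03,0.6],0,0.4],[[0.1,5.03,0.7],0,0.4],[[0.1,5.03,0.7],0,0.4],[[0.1,5.03,0.7],0,0.4],[[0.1,5.03,0.7],0,0.4]]}}

```text
time_s: 29.05
ee_pos: [0.4743, -0.0355, 0.1802]
ee_rot: [-3.141, 0.0, 3.136]
contact_force: [-0.4, 0.2, 0.5]
grip_width: 0.0597
gripper_force: 0.0
```

```bash
python3 - <<'E'
from h import *
p,d,K,T=shot("wrist"); np.savez("w_br.npz",p=p,d=d,K=K,T=T)
cv2.imwrite("pics/br.png",cv2.resize(p[110:310,220:420,::-1],None,fx=3,fy=3,interpolation=cv2.INTER_CUBIC))
P=cloud(d,K,T); v,u=np.mgrid[:400,:640]
near=(d>0)&(np.hypot(P[...,0]-.4733,P[...,1]+.0344)<.03)&(abs(u-318)<80)
t=near&(P[...,2]>.045)&(P[...,2]<.06); print("thread",rect(P[t][:,:2]))
h=near&(P[...,2]>.036)&(P[...,2]<.0445); q=P[h]; print("hex",h.sum(),np.median(q[:,2]),rect(q[:,:2]))
hull=cv2.convexHull((q[:,:2]*1000).astype(np.float32))
for a in np.arange(0,60,5):
    w=[]
    for k in (0,60,120):
        e=np.radians(a+k); s=hull[:,0]@[np.cos(e),np.sin(e)]; w.append(round(float(np.ptp(s)),1))
    print(a,w)
go(.4733,-.0344,.1,3.138)
E
```

```text
thread (array([ 0.4731, -0.0341]), 17.0, 16.6, 0.028)
hex 672 0.040749662748112064 (array([ 0.4733, -0.0343]), 28.0, 25.3, 1.309)
0 [27.6, 27.0, 27.4]
5 [28.1, 27.6, 27.9]
10 [28.5, 27.9, 28.3]
15 [28.6, 28.0, 28.4]
20 [28.5, 27.9, 28.3]
25 [28.2, 27.5, 28.1]
30 [27.8, 27.1, 27.6]
35 [27.1, 26.5, 27.0]
40 [26.3, 25.9, 26.2]
45 [25.4, 25.1, 25.3]
50 [25.9, 25.8, 26.0]
55 [26.4, 26.7, 26.9]
shift [0.02 0.02 1.61] turn -0.02 at [ 0.4744 -0.0355  0.1804] yaw 3.136 w 0.0597
```

View pics/br.png

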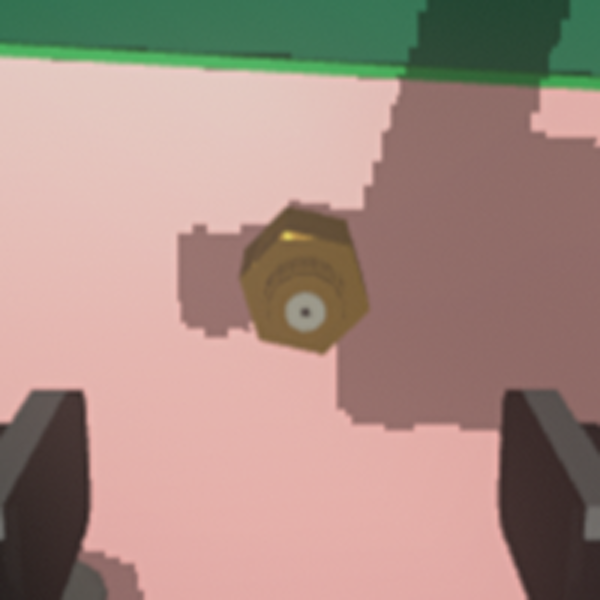

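{"fn": "drive_tool", "kwargs": {"plan": [[[0.02,0.02,0],-1.5,0.4],[[0.02,0.02,0.3],-3.07,0.4],[[0.02,0.02,0.8],-3.07,0.4],[[0.02,0.02,1.3],-3.07,0.4],[[0.02,0.02,1.3],-3.07,0.4],[[0.02,0.02,1.3],-3.07,0.4]]}}

```text
time_s: 29.7
ee_pos: [0.4732, -0.034, 0.1153]
ee_rot: [3.141, -0.0, -2.878]
contact_force: [0.1, -0.1, 0.3]
grip_width: 0.0596
gripper_force: 0.0
```

```bash
python3 - <<'E'
from h import *
go(.4733,-.0342,.0915,3.403)
E
```

```text
shift [-0.   -0.    0.48] turn -71.98 at [ 0.4732 -0.034   0.1153] yaw -2.878 w 0.0596
```

{"fn": "drive_tool", "kwargs": {"plan": [[[0,0,0.25],0,0.4],[[0,0,0.48],0,0.4],[[0,0,0.48],0,0.2],[[0,0,0.48],0,0],[[0,0,0.48],0,-0.2],[[0,0,0.48],0,-0.4],[[0,0,0.48],0,-0.8],[[0,0,0.48],0,-0.8],[[0,0,0.48],0,-0.8],[[0,0,0.48],0,-0.8]], "grip_force": 45}}

```text
time_s: 30.7
ee_pos: [0.4736, -0.0334, 0.0916]
ee_rot: [-3.141, 0.001, -2.877]
contact_force: [-0.4, 0.1, 4.5]
grip_width: 0.0241
gripper_force: 44.7
```

```bash
python3 - <<'E'
from h import *
go(.552,-.286,.19,-2.879)
E
```

```text
shift [-0.19 -5.29 -1.97] turn 0.02 at [ 0.4736 -0.0334  0.0916] yaw -2.877 w 0.0241
```

{"fn": "drive_tool", "kwargs": {"plan": [[[0,0,-0.4],0,-0.8],[[0,0,-1.2],0,-0.8],[[0,-0.4,-2],0,-0.8],[[0,-1.2,-2],0,-0.8],[[0,-2,-2],0,-0.8],[[-0.1,-2.9,-2],0,-0.8],[[-0.1,-3.8,-2],0,-0.8],[[-0.2,-4.6,-2],0,-0.8],[[-0.2,-5.29,-2],0,-0.8],[[-0.2,-5.29,-1.5],0,-0.8]]}}

```text
time_s: 31.7
ee_pos: [0.5543, -0.2911, 0.1692]
ee_rot: [-3.135, 0.005, -2.88]
contact_force: [1.1, 0.3, -0.8]
grip_width: 0.024
gripper_force: 44.5
```

{"fn": "drive_tool", "kwargs": {"plan": [[[0,0,0.4],0,-0.8],[[0,0,0.4],0,-0.8],[[0,0,0.4],0,-0.8],[[0,0,0.4],0,-0.8]]}}

```text
time_s: 32.1
ee_pos: [0.5524, -0.286, 0.147]
ee_rot: [-3.14, 0.001, -2.877]
contact_force: [0.9, 0.1, -0.5]
grip_width: 0.0237
gripper_force: 44.4
```

```bash
python3 - <<'E'
from h import *
p,d,K,T=shot("wrist","w_br2")
go(.552,-.286,.0925,-2.879);print(r.get_obs()["gripper_force"])
E
```

```text
shift [0.01 0.01 1.1 ] turn 0.03 at [ 0.5526 -0.2862  0.1475] yaw -2.877 w 0.024
44.43534922669642
```

View pics/w_br2.png

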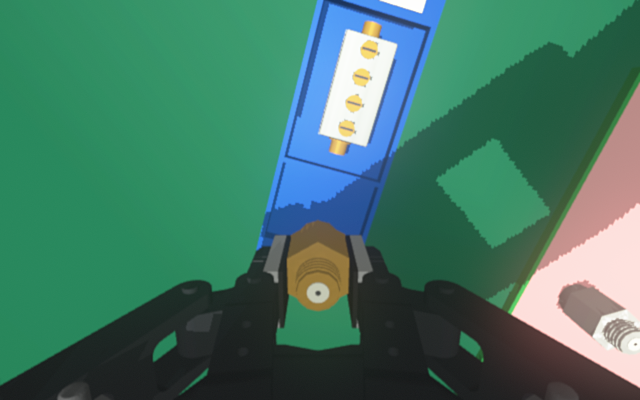

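{"fn": "drive_tool", "kwargs": {"plan": [[[0,0,0.3],0,-0.8],[[0,0,0.6],0,-0.8],[[0,0,0.9],0,-0.8],[[0,0,1.05],0,-0.8],[[0,0,1.09],0,-0.8],[[0,0,1.11],0,-0.8],[[0,0,1.12],0,-0.8],[[0,0,1.12],0,-0.8],[[0,0,1.12],0,-0.8]]}}

```text
time_s: 33.05
ee_pos: [0.5512, -0.2855, 0.0906]
ee_rot: [3.139, -0.003, -2.877]
contact_force: [-6.9, 4.1, 10.5]
grip_width: 0.0241
gripper_force: 45.8
```

{"fn": "drive_tool", "kwargs": {"plan": [[[0,0,0.01],0,-0.8],[[0,0,0.02],0,-0.8],[[0,0,0.02],0,-0.8],[[0,0,0.02],0,-0.8]]}}

```text
time_s: 33.45
ee_pos: [0.5513, -0.2855, 0.0906]
ee_rot: [3.139, -0.003, -2.877]
contact_force: [-8.4, 5.0, 15.7]
grip_width: 0.0241
gripper_force: 46.5
```

{"fn": "drive_tool", "kwargs": {"plan": [[[0,0,-0.02],0,-0.8],[[0,0,-0.02],0,-0.6],[[0,0,-0.02],0,-0.3],[[0,0,-0.02],0,0.1],[[0,0,-0.02],0,0.4],[[0,0,-0.02],0,0.4],[[0,0,-0.4],0,0.4],[[0,0,-1.1],0,0.4],[[0,0,-2],0,0.4],[[0,0,-2.5],0,0.4]]}}

```text
time_s: 34.45
ee_pos: [0.5529, -0.2866, 0.2178]
ee_rot: [-3.138, 0.003, -2.877]
contact_force: [1.1, -0.2, -0.1]
grip_width: 0.0597
gripper_force: 0.0
```

{"fn": "drive_tool", "kwargs": {"plan": [[[0,0,-0.5],0,0.4],[[0,-1,-0.8],0,0.4],[[0,-2,-0.8],0,0.4],[[0,-3,-0.8],0,0.4],[[0,-3,-0.8],0,0.4],[[0,-3,-0.8],0,0.4]]}}

```text
time_s: 35.05
ee_pos: [0.5908, -0.4318, 0.2526]
ee_rot: [3.14, -0.001, -2.879]
contact_force: [1.0, -0.2, 0.1]
grip_width: 0.0595
gripper_force: 0.0
```

```bash
python3 - <<'E'
from h import *
for n in ("top","side"):
    p,d,K,T=shot(n); np.savez(n+"9.npz",p=p)
    c=p[130:300,170:480] if n=="top" else p[110:360,150:470]
    cv2.imwrite(f"pics/{n}9.png",cv2.resize(c[:,:,::-1],(800,int(c.shape[0]*800/c.shape[1]))if n=="top" else (700,547),interpolation=cv2.INTER_CUBIC))
E
```

```text
(no output)
```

View pics/side9.png

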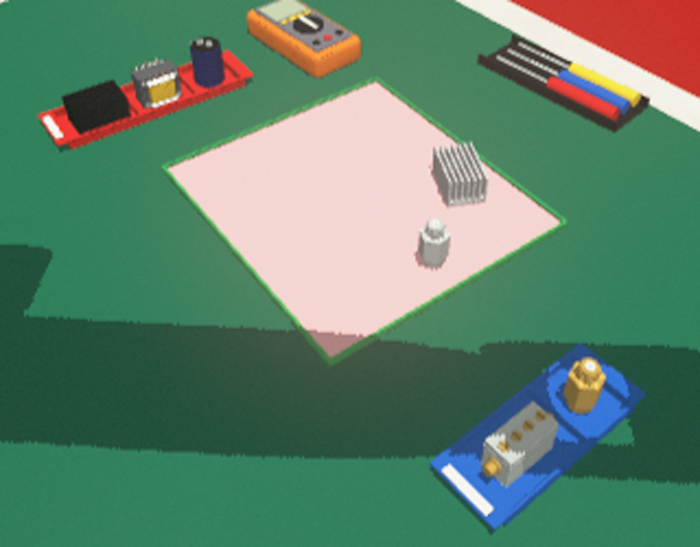

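View pics/top9.png

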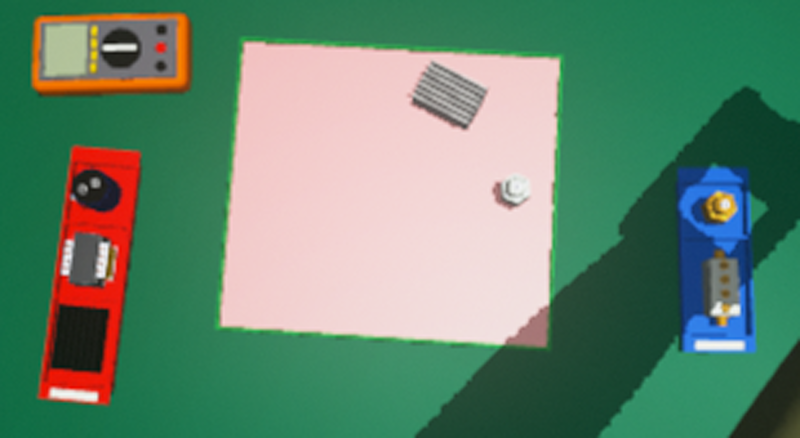

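All five parts stand upright in their pockets: the red tray is at left and the blue tray at right. The bare heat sink, the silver adapter and the multimeter have not moved.

```bash
python3 -c "
from station import r
print(r.job_done())"
```

```text
the job is handed in; nothing more can be done
None
```

Both kits are made up and handed in at about 35 s: final pictures show all five parts upright in their pockets, and the bare heat sink, silver adapter and multimeter still in place.

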